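# Load the amplifier modules into their test nests

### The arm

A 6-joint arm with a two-finger parallel gripper is mounted at the origin on the work surface. World frame = base frame: x ahead of the robot, y to its left, z up, the work surface at z = 0. Lengths are in m, angles in rad, forces in N, time in s.
With the tool pointing down it reaches from about 0.35 to 0.975 m from the base axis. Payload 4.9 kg.
Tool frame: the origin (TCP) lies between the finger pads; the fingertips stand 25 mm ahead of it and the grasp point (between the pads) lies 6 mm ahead of it (manip.tcp_to_tips is the z of the fingertips in the tool frame, in m); z points along the fingers, y is the line along which they close (so a half turn about z gives the same grasp; the last joint's range is limited). The gripper opens to 85 mm and grips with 20 to 120 N. Pads are 22 mm wide; open, the fingers measure 114 mm over their backs; the gripper's body (76 mm by 85 mm) begins 54 mm behind the grasp point. The pads swing forward as they close: fully open they stand 13 mm farther back than shut.
Start: joints at [-1.273, 0.053, 1.613, -0, 1.476, -0.119], TCP at [0.253, -0.571, 0.256] pointing down, gripper open.
Joint ranges: [-3.01, 3.01], [-1.01, 2.22], [0.06, 2.58], [-1.02, 4.17], [0.09, 2.62], [-3.14, 3.14]. Speed limits (rad/s): [2.57, 2.57, 3.14, 3.14, 3.14, 3.14].

### API

Orientations are given as a unit quaternion [w, x, y, z].
In Python, from plant import manip gives the robot as it stands. The module is installed in compiled form; this text tells all that it offers.
- The arm moves only by the tool arm_command, never from a script. Its argument "moves" is a list of rows, each a list of 3 entries, a list of its own where there are three numbers: the opening, from -1 (shut) to 1 (fully open), then the shift along the tool's x, y, z in units of 0.15 m (1.0 is 0.15 m), then the turn about the tool's z in units of 2 pi rad (1.0 is 2 pi rad). A call has 1 to 20 rows; each row is the pose to reach, as a shift and turn from the pose commanded when the call began, along the tool's axes at that moment, turning the shorter way round; what a row does not reach only later rows make up. A row lasts 1/12 s, in which the tool goes at most 41.7 mm and 7.16 degrees, less where a joint would pass 70% of its speed; a pose out of reach is approached as far as the arm can. A call with a number of a shift or a turn outside -1 to 1 is refused whole. A call with a gripper value outside its range is refused whole. The fingers move at their own pace and stop on an object; the grip force is fixed at half the most. Time passes only in rows, so rows that repeat a pose let the fingers close. It gives the time, the measured TCP pose, the force, the opening and the grip force at its end, in the units of the state.
- manip.state(): the state, without advancing time (a new reading comes with each control period).
- manip.grab_frame(name): name is "scene" or "top" or "wrist"; returns a dict with "frame" (480x640x3 uint8, red, green, blue), "fx", "fy", "cx", "cy" (pixels), "k1" (the pictures are not rectified: a ray, as slopes to the right and down, at radius r is drawn at 1 + k1 r^2 times it, then the intrinsics apply), "R" (3x3) and "t" (3): a world point X has camera coordinates R X + t. Camera axes: x right, y down, z forward; pixel columns grow to the right and rows downward; lengths in m; the calibration is good to about 2 mm. A picture is of the moment at which its call begins. There is no depth.
- manip.job_done(): hands the job in; it is judged then, once.
Trained networks look in a picture, given as the dict that the camera call returned (one of the last four; its "shot" number tells which), for a name from the list of things; names that differ only in an ending like _2 or _b are one class to them, and where a whole thing is asked for, a point or a joint stands for the part that bears it (a point fixed in the world has none). Each returns a list of dicts, best first, with "confidence" (0 to 1); they miss things now and then, are a little off and sometimes report something else, mostly with a low value. They report only what shows in the picture. A call takes as long as a camera call. They do not tell look-alikes from the thing itself.
- manip.search_frame(picture, target): "extent" ([left, top, right, bottom] in pixels, round what is visible of it).
The state is a dict: "time": time; "joint_pos": joint angles; "joint_vel": joint speeds; "joint_efforts": joint torques, N m; "tool_pos": TCP position; "tool_rot": TCP orientation; "contact_force": force on the tool from outside, world axes, zero at the start; "ft_torque": the same for the moment, N m; "gripper_width": opening from 0.0 (shut) to 1.0 (fully open); "grasp_force": force on a finger pad.
Only numpy, scipy, OpenCV 4.12 (cv2) and the standard library are available. Lean on these libraries where they do the work, as an engineer would, in place of code of your own. Each camera call takes 0.05 s, during which the arm holds its last target. There are 200 camera calls.

### The job

Pick out the three amplifier modules (green boards with a black heatsink at one end) and lay each one flat inside the white outline of the test nest whose socket has the colour of its plug, with the heatsink on the copper plate and the plug towards the socket, square to the outline. The heatsink end is heavy: grip each module at its balance point and carry it level, and lower it onto the nest before letting go. Leave the plain board without a heatsink, the transformer and the capacitor where they are.

Things in the scene. Friction and masses are not known exactly. Their poses are not given: they have to be found in the camera images.
- module_red: loose amplifier module: bar 140 long (x), 36 wide (y), 16 high, green board on top; black heatsink at its +x end (x 20 to 50, top 46 up), red plug at its -x end (x -89 to -73, top 30 up). About 0.3 kg, heatsink end heavy. Origin: underside, centre line, at the balance point, 20 from the bar's middle towards the heatsink (bar x -90 to 50). z up. Pinch the 36 wide sides there, from above.
- nest_red: fixed test nest: grey slab 190 x 64, flat deck 12 above the bench; white outline 160 (x) x 56, copper plate in it at the +x end; raised red socket block beyond it at the -x end (x -105 to -87, top 26 up). Origin: bench level, under the outline's centre. A module in place has its bar's middle over it: module origin at x 20, y 0, z 12 in this frame, axes parallel.
- module_yellow: loose amplifier module: bar 140 long (x), 36 wide (y), 16 high, green board on top; black heatsink at its +x end (x 20 to 50, top 46 up), yellow plug at its -x end (x -89 to -73, top 30 up). About 0.3 kg, heatsink end heavy. Origin: underside, centre line, at the balance point, 20 from the bar's middle towards the heatsink (bar x -90 to 50). z up. Pinch the 36 wide sides there, from above.
- nest_yellow: fixed test nest: grey slab 190 x 64, flat deck 12 above the bench; white outline 160 (x) x 56, copper plate in it at the +x end; raised yellow socket block beyond it at the -x end (x -105 to -87, top 26 up). Origin: bench level, under the outline's centre. A module in place has its bar's middle over it: module origin at x 20, y 0, z 12 in this frame, axes parallel.
- module_blue: loose amplifier module: bar 140 long (x), 36 wide (y), 16 high, green board on top; black heatsink at its +x end (x 20 to 50, top 46 up), blue plug at its -x end (x -89 to -73, top 30 up). About 0.3 kg, heatsink end heavy. Origin: underside, centre line, at the balance point, 20 from the bar's middle towards the heatsink (bar x -90 to 50). z up. Pinch the 36 wide sides there, from above.
- nest_blue: fixed test nest: grey slab 190 x 64, flat deck 12 above the bench; white outline 160 (x) x 56, copper plate in it at the +x end; raised blue socket block beyond it at the -x end (x -105 to -87, top 26 up). Origin: bench level, under the outline's centre. A module in place has its bar's middle over it: module origin at x 20, y 0, z 12 in this frame, axes parallel.
- plain_board: loose look-alike, to be left alone: same 140 x 36 x 16 carrier and green board, but no heatsink, and a white plug block. Origin: centre of its underside, x along its length.
- transformer: loose round copper-coloured transformer, 90 diameter, 49 high, to be left alone. Origin: centre of its underside.
- capacitor: loose upright black capacitor can with a metal top, 40 diameter, 60 high, to be left alone. Origin: centre of its underside.
There are look-alikes about, which are no part of the job. What is shaped like the module_red but brown is not meant.

How it is judged:
At the end, for the whole second after the job is handed in: Each module rests flat and still on the nest of its own colour, within 10 mm of the centre of the outline both lengthwise and crosswise and within 10 degrees of its direction, heatsink over the copper plate and plug towards the socket (x of module_red in the frame of nest_red between 0.01 and 0.03 m and y of module_red in the frame of nest_red between -0.01 and 0.01 m and z of module_red in the frame of nest_red between 0.009 and 0.016 m and x of nest_red in the frame of module_red below -0.006 m and angle between the x axis of module_red and the x axis of nest_red, either way round below 0.17 rad and angle between each of module_red, module_yellow, module_blue's own z axis and vertical below 0.08 rad and linear speed of each of module_red, module_yellow, module_blue below 0.02 m/s and angular speed of each of module_red, module_yellow, module_blue below 0.2 rad/s and x of module_yellow in the frame of nest_yellow between 0.01 and 0.03 m and y of module_yellow in the frame of nest_yellow between -0.01 and 0.01 m and z of module_yellow in the frame of nest_yellow between 0.009 and 0.016 m and x of nest_yellow in the frame of module_yellow below -0.006 m and angle between the x axis of module_yellow and the x axis of nest_yellow, either way round below 0.17 rad and x of module_blue in the frame of nest_blue between 0.01 and 0.03 m and y of module_blue in the frame of nest_blue between -0.01 and 0.01 m and z of module_blue in the frame of nest_blue between 0.009 and 0.016 m and x of nest_blue in the frame of module_blue below -0.006 m and angle between the x axis of module_blue and the x axis of nest_blue, either way round below 0.17 rad); the robot touches nothing.
It fails at once if a module is tipped more than 20 degrees from level (angle between any of module_red, module_yellow, module_blue's own z axis and vertical above 0.35 rad).
It fails at once if a module is let go in the air, its underside more than 50 mm above the bench ((height (world z) of module_red above 0.05 m and contact force between module_red and the fingers below 0.02 N) or (height (world z) of module_yellow above 0.05 m and contact force between module_yellow and the fingers below 0.02 N) or (height (world z) of module_blue above 0.05 m and contact force between module_blue and the fingers below 0.02 N)).
It fails at once if the plain board, the transformer or the capacitor is moved more than 20 mm (distance of any of plain_board, transformer, capacitor from where it was at the start of the episode above 0.02 m).
It also fails if it takes over 93 s, if anything falls off the work surface, if the arm or the gripper's body presses on something with over 40 N, if the wrist force passes 120 N, or if a joint passes its speed limit or range.

## Working session

There is one attempt and no reset: what is moved stays moved. The work goes in short steps, Python scripts to look and compute and a tool call to move; the robot and the scene stay as the last step left them, time stands still between calls to the robot, and variables do not carry over. Pictures are saved under pics/ and viewed, at most 14 in all, crops included, and the job is handed in when it is done.

Besides the shell and the picture viewer there is one more tool, called after ">>>" in YAML: its name, and indented under it one key for each argument. arm_command: Moves the arm, as the interface text tells. Shifts and turns lie within -1 to 1; 1 stands for 0.15 m of shift or 2 pi rad of turn. Its arguments: {"type":"object","properties":{"moves":{"type":"array"}},"required":["moves"]}

```bash
mkdir -p pics; ls; python3 - <<'E'
from plant import manip
import cv2,numpy as np
s=manip.state();print({k:np.round(v,3) for k,v in s.items()})
for n in("top","scene"):
    f=manip.grab_frame(n);cv2.imwrite(f"pics/{n}0.png",f["frame"][:,:,::-1])
    print(n,f["fx"],f["cx"],f["cy"],f["k1"],np.round(f["R"],3).tolist(),np.round(f["t"],3))
    if n=="top":
        for t in("module_red","module_yellow","module_blue","nest_red","nest_yellow","nest_blue","plain_board","transformer","capacitor"):
            print(t,[(np.round(d["extent"]).astype(int).tolist(),round(d["confidence"],2)) for d in manip.search_frame(f,t)[:4]])
E
```

```text
pics
{'time': np.float64(0.0), 'joint_pos': array([-1.273,  0.053,  1.614,  0.   ,  1.476, -0.119]), 'joint_vel': array([-0.   ,  0.   ,  0.002,  0.   ,  0.   ,  0.001]), 'joint_efforts': array([-0.0000e+00, -3.9368e+01, -3.7018e+01, -0.0000e+00,  7.0000e-03,
       -0.0000e+00]), 'tool_pos': array([ 0.253, -0.571,  0.255]), 'tool_rot': array([-0.001,  0.978,  0.207, -0.   ]), 'contact_force': array([-0.163, -0.624,  0.273]), 'ft_torque': array([-0.035, -0.021, -0.049]), 'grasp_force': np.float64(0.0), 'gripper_width': np.float64(0.996)}
top 465.06835284990535 322.0846889142784 235.04767959679162 -0.05168444027557191 [[-0.1, -0.995, 0.003], [-0.975, 0.097, -0.201], [0.2, -0.023, -0.98]] [0.041 0.553 0.935]
module_red [([344, 225, 361, 290], 0.81), ([284, 315, 356, 350], 0.63), ([402, 304, 456, 367], 0.57)]
module_yellow [([398, 192, 427, 263], 0.57), ([343, 224, 364, 292], 0.24)]
module_blue [([138, 272, 165, 343], 0.59)]
nest_red [([190, 196, 232, 274], 0.57), ([468, 198, 500, 279], 0.53)]
nest_yellow [([261, 189, 300, 274], 0.76)]
nest_blue [([470, 197, 500, 278], 0.98)]
plain_board [([303, 114, 326, 174], 0.58)]
transformer [([124, 172, 170, 216], 0.84)]
capacitor [([452, 146, 473, 174], 0.93)]
scene 576.1644627047015 330.660917094968 239.74800993804436 -0.15943457268164865 [[0.487, 0.873, 0.001], [0.567, -0.315, -0.761], [-0.664, 0.371, -0.649]] [-0.277 -0.273  1.688]
```

```bash
python3 - <<'E'
import cv2
i=cv2.imread("pics/top0.png")[90:390,110:510]
cv2.imwrite("pics/top0b.png",cv2.resize(i,(800,600),interpolation=cv2.INTER_CUBIC))
E
```

```text
(no output)
```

View pics/top0b.png

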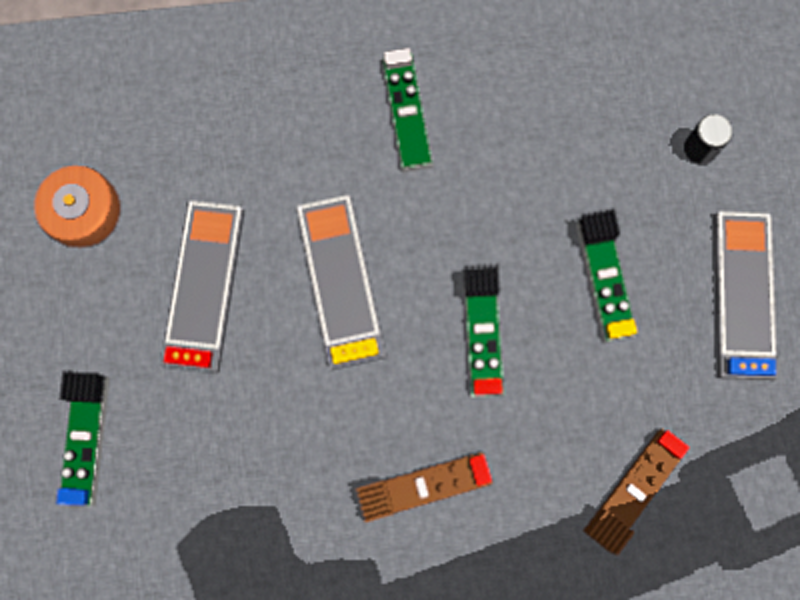

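View pics/scene0.png

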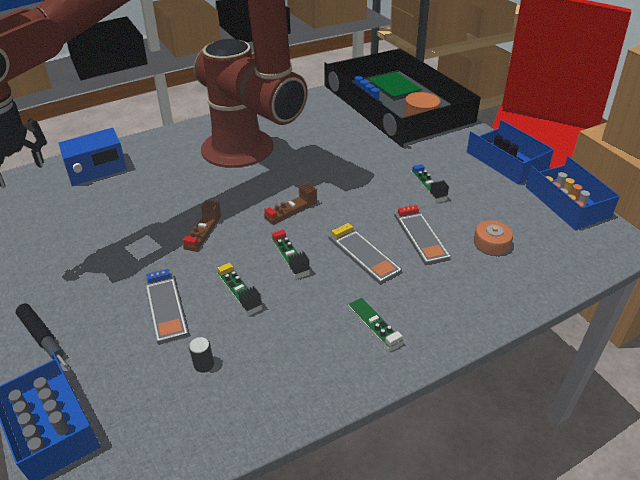

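The top view (full-frame pixels) shows these candidates:
- **Modules:** green red-plug module at (351,255), yellow at (414,227), blue at (150,310).
- **Look-alikes to avoid:** brown ones at (322,333) and (428,336), plain board at (313,144).
- **Nests:** red (211,232), yellow (279,230), blue (483,237).

I choose the green boards with black heatsinks.

```bash
cat > h.py <<'E'
import cv2,numpy as np
from plant import manip
RES=0.0005
def rect(f,c,z,half=0.16):
    "world-aligned rectified patch at height z: col->+x, row->+y"
    n=int(2*half/RES);g=(np.arange(n)+.5)*RES-half
    X,Y=np.meshgrid(c[0]+g,c[1]+g)
    P=np.stack([X,Y,np.full_like(X,z)],-1)@np.array(f["R"]).T+f["t"]
    u,v=P[...,0]/P[...,2],P[...,1]/P[...,2]
    d=1+f["k1"]*(u*u+v*v)
    return cv2.remap(f["frame"],(f["fx"]*u*d+f["cx"]).astype(np.float32),(f["fy"]*v*d+f["cy"]).astype(np.float32),cv2.INTER_LINEAR)
def pix2w(f,u,v,z):
    a=np.array([(u-f["cx"])/f["fx"],(v-f["cy"])/f["fy"]]);b=a.copy()
    for _ in range(8): b=a/(1+f["k1"]*(b@b))
    R=np.array(f["R"]);C=-R.T@f["t"];d=R.T@np.array([*b,1]);return (C+d*(z-C[2])/d[2])[:2]
HUE={"red":[(0,6),(174,180)],"yellow":[(22,34)],"blue":[(105,125)],"green":[(45,85)]}
def mask(im,col,smin=130,vmin=50):
    h=cv2.cvtColor(im,cv2.COLOR_RGB2HSV)
    return sum(cv2.inRange(h,(a,smin,vmin),(b,255,255)) for a,b in HUE[col])
def big(m,near=None):
    m=cv2.morphologyEx(m,cv2.MORPH_OPEN,np.ones((5,5)))
    n,l,st,ce=cv2.connectedComponentsWithStats(m)
    if n<2: return None
    sc=st[1:,4].astype(float)
    if near is not None: sc=sc/(20+np.hypot(*(ce[1:]-near).T))
    return (l==1+np.argmax(sc)).astype(np.uint8)
def mrect(m,c,half=0.16):
    p=cv2.findNonZero(m);(x,y),(w,h),a=cv2.minAreaRect(p)
    if w<h:w,h,a=h,w,a+90
    return np.array([c[0]+x*RES-half,c[1]+y*RES-half]),w*RES,h*RES,np.radians(a)
def module(f,col,c):
    im=rect(f,c,0.016);o=np.array([len(im)/2]*2)
    g=big(cv2.morphologyEx(mask(im,"green",100,30),cv2.MORPH_CLOSE,np.ones((25,25))),o);gc,L,W,a=mrect(g,c)
    im=rect(f,c,0.030);pc,pl,pw,pa=mrect(big(mask(im,col),o),c)
    d=np.array([np.cos(a),np.sin(a)])
    if d@(gc-pc)<0:d=-d
    n=np.array([-d[1],d[0]]);yaw=np.arctan2(d[1],d[0])
    org=gc+d*((pc-gc)@d+0.081)
    print(col,"module org",org.round(4),"yaw",yaw.round(3),"| board",round(L,4),round(W,4),"plug",round(pl,4),round(pw,4),"plug lateral",((pc-gc)@n).round(4))
    return org,yaw
def nest(f,col,c):
    im=rect(f,c,0.012);o=np.array([len(im)/2]*2)
    h=cv2.cvtColor(im,cv2.COLOR_RGB2HSV);w=cv2.inRange(h,(0,0,185),(180,50,255))
    w=cv2.morphologyEx(w,cv2.MORPH_CLOSE,np.ones((5,5)));w=big(w,o);nc,L,W,a=mrect(w,c)
    pc,pl,pw,_=mrect(big(mask(rect(f,c,0.026),col),o),c)
    d=np.array([np.cos(a),np.sin(a)])
    if d@(nc-pc)<0:d=-d
    yaw=np.arctan2(d[1],d[0]);n=np.array([-d[1],d[0]])
    print(col,"nest ctr",nc.round(4),"yaw",yaw.round(3),"| outline",round(L,4),round(W,4),"socket at",((pc-nc)@d).round(4),((pc-nc)@n).round(4))
    return nc,yaw
E
python3 - <<'E'
from h import *
f=manip.grab_frame("top")
print("tips",manip.tcp_to_tips)
M={"red":(351,255),"yellow":(414,227),"blue":(150,310)};N={"red":(211,232),"yellow":(279,230),"blue":(483,237)}
for k in M:
    module(f,k,pix2w(f,*M[k],.016));nest(f,k,pix2w(f,*N[k],.012))
for n,p in dict(plain=(313,144),trafo=(147,194),cap=(463,160),brown1=(322,333),brown2=(428,336)).items(): print(n,pix2w(f,*p,.016).round(3))
E
```

```text
tips 0.025
red module org [ 0.5291 -0.0761] yaw -0.042 | board 0.0934 0.0339 plug 0.031 0.0162 plug lateral 0.0003
red nest ctr [0.6079 0.229 ] yaw -0.214 | outline 0.1648 0.0609 socket at -0.0964 -0.0013
yellow module org [ 0.5772 -0.2182] yaw 0.089 | board 0.0955 0.034 plug 0.0334 0.0187 plug lateral 0.0016
yellow nest ctr [0.5978 0.0788] yaw 0.123 | outline 0.1653 0.0611 socket at -0.0965 0.0004
blue module org [0.4562 0.3671] yaw -0.148 | board 0.103 0.0344 plug 0.0326 0.0164 plug lateral -0.0016
blue nest ctr [ 0.5365 -0.377 ] yaw -0.138 | outline 0.1653 0.0615 socket at -0.0965 0.0023
plain [ 0.779 -0.016]
trafo [0.697 0.371]
cap [ 0.707 -0.358]
brown1 [0.351 0.006]
brown2 [ 0.321 -0.219]
```

```bash
cat >> h.py <<'E'
def phi(s):
    w,x,y,z=s["tool_rot"];return 2*np.arctan2(y,x)
def plan(p,ph,q,ph2,nmax=0.148):
    "p,ph commanded now -> q,ph2; the turn goes in the first call"
    p=np.array(p,float);q=np.array(q,float)
    while True:
        A=np.array([[np.cos(ph),np.sin(ph),0],[np.sin(ph),-np.cos(ph),0],[0,0,-1]])
        d=A@(q-p);k=max(1,np.abs(d).max()/nmax);st=np.round(d/k/0.15,3);tu=round(-((ph2-ph+np.pi)%(2*np.pi)-np.pi)/(2*np.pi),4)
        print("row",st.tolist(),tu,"rows>=",int(max(np.linalg.norm(st)*.15/.0417,abs(tu)*360/7.16))+2)
        p=p+A.T@(st*.15);ph=ph-tu*2*np.pi
        if k==1: break
    print("end",p.round(4),round(ph,4));return p,ph
E
python3 - <<'E'
from h import *
s=manip.state();print(s["tool_pos"],phi(s))
plan(s["tool_pos"],phi(s),[.5291,-.0761,.18],-.042)
E
```

```text
[ 0.25302532 -0.57148375  0.25633507] 0.4168060751081241
row [0.987, -0.743, 0.166] 0.073 rows>= 6
row [0.497, -0.987, 0.149] 0.0 rows>= 6
row [0.497, -0.987, 0.149] 0.0 rows>= 6
row [0.151, -0.299, 0.045] 0.0 rows>= 3
end [ 0.5292 -0.0762  0.18  ] -0.0419
```

>>> arm_command:
  moves:
    - [1, [0.987, -0.743, 0.166], 0.073]
    - [1, [0.987, -0.743, 0.166], 0.073]
    - [1, [0.987, -0.743, 0.166], 0.073]
    - [1, [0.987, -0.743, 0.166], 0.073]
    - [1, [0.987, -0.743, 0.166], 0.073]
    - [1, [0.987, -0.743, 0.166], 0.073]
    - [1, [0.987, -0.743, 0.166], 0.073]
    - [1, [0.987, -0.743, 0.166], 0.073]

```text
time: 1.27
tool_pos: [0.3432, -0.4103, 0.2319]
tool_rot: [0.001, 1.0, -0.021, 0.0]
contact_force: [0.8, -0.5, 0.3]
gripper_width: 1.003
grasp_force: 0.0
```

>>> arm_command:
  moves:
    - [1, [0.497, -0.987, 0.149], 0]
    - [1, [0.497, -0.987, 0.149], 0]
    - [1, [0.497, -0.987, 0.149], 0]
    - [1, [0.497, -0.987, 0.149], 0]
    - [1, [0.497, -0.987, 0.149], 0]
    - [1, [0.497, -0.987, 0.149], 0]

```text
time: 1.77
tool_pos: [0.4244, -0.2645, 0.209]
tool_rot: [0.0, 1.0, -0.02, -0.0]
contact_force: [-0.4, -0.1, 0.5]
gripper_width: 0.997
grasp_force: 0.0
```

>>> arm_command:
  moves:
    - [1, [0.648, -1, 0.194], 0]
    - [1, [0.648, -1, 0.194], 0]
    - [1, [0.648, -1, 0.194], 0]
    - [1, [0.648, -1, 0.194], 0]
    - [1, [0.648, -1, 0.194], 0]
    - [1, [0.648, -1, 0.194], 0]

```text
time: 2.27
tool_pos: [0.5286, -0.1189, 0.1796]
tool_rot: [-0.0, 1.0, -0.02, -0.0]
contact_force: [0.4, -1.0, 0.8]
gripper_width: 1.002
grasp_force: 0.0
```

>>> arm_command:
  moves:
    - [1, [0, -0.286, 0], 0]
    - [1, [0, -0.286, 0], 0]
    - [1, [0, -0.286, 0], 0]
    - [1, [0, -0.286, 0], 0]

```text
time: 2.6
tool_pos: [0.5292, -0.0783, 0.1805]
tool_rot: [0.001, 1.0, -0.022, 0.0]
contact_force: [1.0, 0.5, 0.1]
gripper_width: 1.002
grasp_force: 0.0
```

```bash
python3 - <<'E'
from h import *
s=manip.state();print(s["time"],s["tool_pos"],phi(s))
f=manip.grab_frame("wrist");cv2.imwrite("pics/w1.png",f["frame"][:,:,::-1])
R=np.array(f["R"]);print("cam",-R.T@f["t"],R[2])
module(f,"red",np.array([.5291,-.0761]))
E
```

```text
2.6 [ 0.52920829 -0.07825759  0.18047135] -0.043756138304316045
cam [ 0.61287487 -0.08154849  0.2989783 ] [-0.32476846  0.01210454 -0.94571609]
red module org [ 0.5335 -0.0775] yaw -0.047 | board 0.0906 0.0332 plug 0.0297 0.0217 plug lateral -0.0001
```

View pics/w1.png

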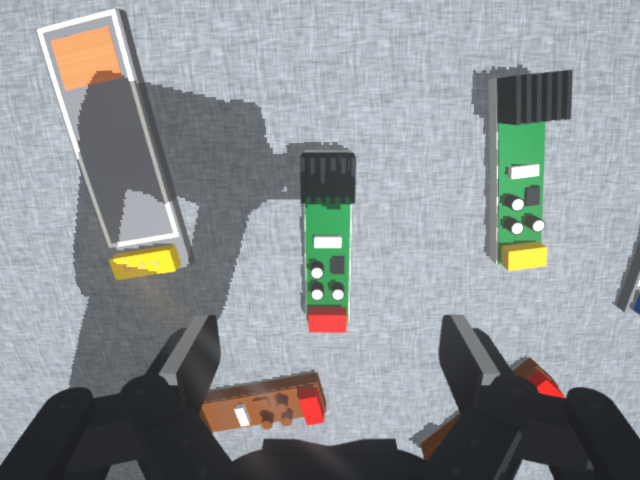

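The wrist view shows the green module with black heatsink at (328,178) and red plug at (328,320). The brown look-alikes at (265,403) and (500,400) stay out of it, so the choice is confirmed.

```bash
python3 - <<'E'
from h import *
s=manip.state();print(s["time"],s["tool_pos"],phi(s))
plan([.5292,-.0762,.18],-.042,[.530,-.0768,.025],-.044)
E
```

```text
2.65 [ 0.52917456 -0.07829785  0.18043538] -0.04421976523340397
row [0.005, 0.004, 0.987] 0.0003 rows>= 5
row [0.0, -0.0, 0.046] 0.0 rows>= 2
end [ 0.5299 -0.0768  0.0251] -0.0439
```

>>> arm_command:
  moves:
    - [1, [0.005, -0.01, 0.25], 0]
    - [1, [0.005, -0.01, 0.5], 0]
    - [1, [0.005, -0.01, 0.7], 0]
    - [1, [0.005, -0.01, 0.85], 0]
    - [1, [0.005, -0.01, 0.95], 0]
    - [1, [0.005, -0.01, 1.0], 0]
    - [1, [0.005, -0.01, 1.0], 0]
    - [1, [0.005, -0.01, 1.0], 0]

```text
time: 3.32
tool_pos: [0.5303, -0.0758, 0.0305]
tool_rot: [0.0, 1.0, -0.022, 0.0]
contact_force: [0.4, 0.4, -0.6]
gripper_width: 1.0
grasp_force: 0.0
```

```bash
python3 - <<'E'
from h import *
s=manip.state();print(s["time"],s["tool_pos"],phi(s))
f=manip.grab_frame("wrist");cv2.imwrite("pics/w2.png",f["frame"][:,:,::-1])
E
```

```text
3.3167 [ 0.53031185 -0.07579587  0.03050521] -0.04321231637375682
```

View pics/w2.png

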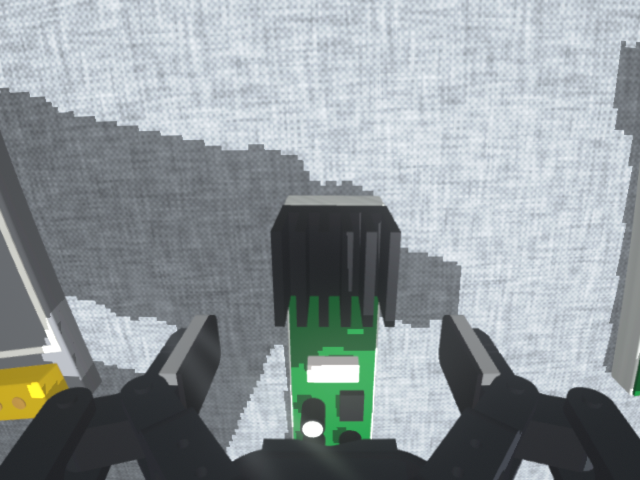

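The open fingers straddle the module, with the heatsink at (335,260) ahead of the pads. I'll lower a few mm more and close.

>>> arm_command:
  moves:
    - [1, [0, 0, 0.036], 0]
    - [1, [0, 0, 0.036], 0]
    - [-1, [0, 0, 0.036], 0]
    - [-1, [0, 0, 0.036], 0]
    - [-1, [0, 0, 0.036], 0]
    - [-1, [0, 0, 0.036], 0]
    - [-1, [0, 0, 0.036], 0]
    - [-1, [0, 0, 0.036], 0]
    - [-1, [0, 0, 0.036], 0]
    - [-1, [0, 0, 0.036], 0]
    - [-1, [0, 0, 0.036], 0]
    - [-1, [0, 0, 0.036], 0]
    - [-1, [0, 0, 0.036], 0]
    - [-1, [0, 0, 0.036], 0]
    - [-1, [0, 0, 0.036], 0]

```text
time: 4.62
tool_pos: [0.5305, -0.0749, 0.0252]
tool_rot: [0.0, 1.0, -0.021, 0.001]
contact_force: [-0.4, 0.6, 5.6]
gripper_width: 0.402
grasp_force: 61.8
```

>>> arm_command:
  moves:
    - [-1, [0, 0, -0.05], 0]
    - [-1, [0, 0, -0.1], 0]
    - [-1, [0, 0, -0.15], 0]
    - [-1, [0, 0, -0.2], 0]
    - [-1, [0, 0, -0.2], 0]
    - [-1, [0, 0, -0.2], 0]

```text
time: 5.12
tool_pos: [0.5304, -0.0748, 0.0553]
tool_rot: [0.0, 1.0, -0.021, 0.001]
contact_force: [0.8, 0.2, -2.7]
gripper_width: 0.404
grasp_force: 60.9
```

```bash
python3 - <<'E'
from h import *
s=manip.state();print(s["time"],s["tool_pos"],phi(s),s["contact_force"],s["ft_torque"])
f=manip.grab_frame("wrist");cv2.imwrite("pics/w3.png",f["frame"][:,:,::-1])
E
```

```text
5.1167 [ 0.53038241 -0.07481198  0.05532696] -0.041898079639707 [ 0.78927983  0.2340489  -2.69364048] [ 0.00366129  0.01627764 -0.02732516]
```

View pics/w3.png

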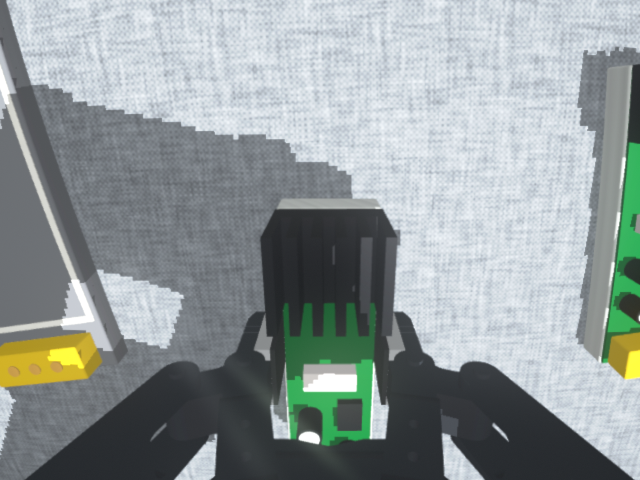

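Red module held level: weight 2.7 N, almost no torque, heatsink at (330,265). Now to the red nest.

```bash
python3 - <<'E'
from h import *
s=manip.state()
plan(s["tool_pos"],phi(s),[.6274,.2248,.14],-.214)
E
```

```text
row [0.276, -0.987, -0.277] 0.0274 rows>= 5
row [0.1, -0.987, -0.269] -0.0 rows>= 5
row [0.008, -0.082, -0.023] -0.0 rows>= 2
end [0.6274 0.2248 0.1401] -0.214
```

>>> arm_command:
  moves:
    - [-1, [0, 0, -0.2], 0]
    - [-1, [0.03, -0.1, -0.35], 0.005]
    - [-1, [0.08, -0.28, -0.5], 0.015]
    - [-1, [0.13, -0.46, -0.5], 0.0274]
    - [-1, [0.19, -0.67, -0.55], 0.0274]
    - [-1, [0.24, -0.87, -0.569], 0.0274]
    - [-1, [0.276, -0.987, -0.569], 0.0274]
    - [-1, [0.276, -0.987, -0.569], 0.0274]

```text
time: 5.83
tool_pos: [0.578, 0.0747, 0.1397]
tool_rot: [-0.001, 0.994, -0.105, 0.0]
contact_force: [0.1, 0.5, -2.4]
gripper_width: 0.402
grasp_force: 60.9
```

>>> arm_command:
  moves:
    - [-1, [0.02, -0.2, 0], 0]
    - [-1, [0.04, -0.4, 0], 0]
    - [-1, [0.06, -0.6, 0], 0]
    - [-1, [0.08, -0.8, 0], 0]
    - [-1, [0.1, -0.95, 0], 0]
    - [-1, [0.108, -1.0, 0], 0]
    - [-1, [0.108, -1.0, 0], 0]
    - [-1, [0.108, -1.0, 0], 0]

```text
time: 6.5
tool_pos: [0.6247, 0.2137, 0.139]
tool_rot: [0.001, 0.994, -0.107, -0.001]
contact_force: [-0.7, 0.2, -1.1]
gripper_width: 0.406
grasp_force: 61.1
```

```bash
cat >> h.py <<'E'
def held(f,col,s,zu):
    "module in hand, underside at height zu: origin relative to TCP in tool-x/left axes, from plug"
    c=np.array(s["tool_pos"][:2]);ph=phi(s);d=np.array([np.cos(ph),np.sin(ph)])
    im=rect(f,c,zu+.030);b=big(mask(im,col));pc,pl,pw,pa=mrect(b,c)
    e=(pc-c)@d+.081,(pc-c)@np.array([-d[1],d[0]])
    print("held: org-TCP",np.round(e,4),"plug size",round(pl,4),round(pw,4));return e
E
python3 - <<'E'
from h import *
s=manip.state();print(s["time"],s["tool_pos"],phi(s),s["grasp_force"])
f=manip.grab_frame("top");held(f,"red",s,s["tool_pos"][2]-.025)
w=manip.grab_frame("wrist")
cv2.imwrite("pics/p4.png",np.hstack([cv2.resize(f["frame"][150:350,140:340],(480,480)),cv2.resize(w["frame"],(320,240)).repeat(2,0)[:480]])[:,:,::-1])
E
```

```text
6.5 [0.62465692 0.21374375 0.13896526] -0.21391592861154107 61.053725481033325
held: org-TCP [0.0671 0.0627] plug size 0.3195 0.1905
```

View pics/p4.png

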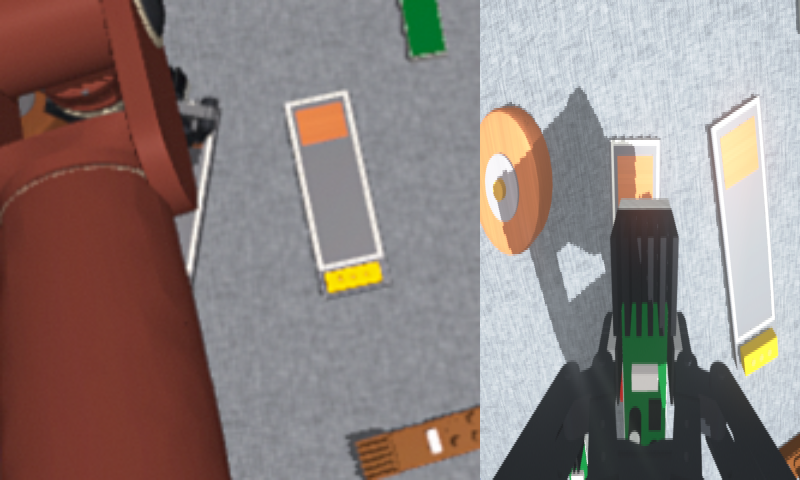

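The top camera is blocked by the arm here. The wrist view shows the red nest's far end and copper plate just beyond the heatsink. I'll go on and servo on the measured pose.

```bash
python3 - <<'E'
from h import *
s=manip.state()
plan(s["tool_pos"],phi(s),[.6274,.2248,.06],-.214)
E
```

```text
row [0.001, -0.08, 0.529] -0.0002 rows>= 3
end [0.6274 0.2249 0.0599] -0.214
```

>>> arm_command:
  moves:
    - [-1, [0, -0.08, 0.1], 0]
    - [-1, [0, -0.08, 0.2], 0]
    - [-1, [0, -0.08, 0.3], 0]
    - [-1, [0, -0.08, 0.4], 0]
    - [-1, [0, -0.08, 0.5], 0]
    - [-1, [0, -0.08, 0.53], 0]
    - [-1, [0, -0.08, 0.53], 0]
    - [-1, [0, -0.08, 0.53], 0]

```text
time: 7.27
tool_pos: [0.6277, 0.2261, 0.06]
tool_rot: [0.0, 0.994, -0.107, -0.0]
contact_force: [0.2, 1.0, -1.9]
gripper_width: 0.404
grasp_force: 61.0
```

```bash
cat >> h.py <<'E'
def overlay(f,org,yaw,name):
    "draw the nest outline expected at org/yaw (z .012) in a wrist picture"
    im=f["frame"][:,:,::-1].copy();d=np.array([np.cos(yaw),np.sin(yaw)]);n=np.array([-d[1],d[0]])
    P=[]
    for a,b in((.08,.028),(.08,-.028),(-.08,-.028),(-.08,.028)): P.append([*(org+a*d+b*n),.012])
    Q=np.array([np.linspace(P[i],P[(i+1)%4],30) for i in range(4)]).reshape(-1,3)@np.array(f["R"]).T+f["t"]
    u=Q[:,:2]/Q[:,2:];u=u*(1+f["k1"]*(u**2).sum(1,keepdims=True))
    for a,b in u: cv2.circle(im,(int(f["fx"]*a+f["cx"]),int(f["fy"]*b+f["cy"])),1,(255,0,255),-1)
    cv2.imwrite(name,im)
E
python3 - <<'E'
from h import *
s=manip.state();print(s["time"],s["tool_pos"],phi(s),s["grasp_force"])
w=manip.grab_frame("wrist");overlay(w,np.array([.6079,.229]),-.214,"pics/p5.png")
plan(s["tool_pos"],phi(s),[.6274,.2248,.0385],-.214)
E
```

```text
7.2667 [0.62765054 0.22612871 0.05995142] -0.21413772525077876 61.012104749679565
row [0.0, 0.009, 0.143] -0.0 rows>= 2
end [0.6274 0.2248 0.0385] -0.2141
```

View pics/p5.png

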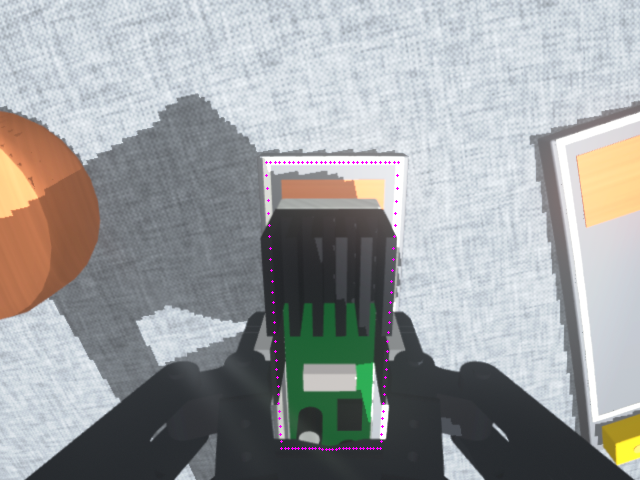

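The projected outline falls on the real one, with its far edge at rows 155–163, and the module is centred to about 1 mm. I'll lower it, then open.

>>> arm_command:
  moves:
    - [-1, [0, 0.012, 0.05], 0]
    - [-1, [0, 0.012, 0.1], 0]
    - [-1, [0, 0.012, 0.13], 0]
    - [-1, [0, 0.012, 0.145], 0]
    - [-1, [0, 0.012, 0.15], 0]
    - [-1, [0, 0.012, 0.15], 0]
    - [-1, [0, 0.012, 0.15], 0]

```text
time: 7.9
tool_pos: [0.6275, 0.2247, 0.0379]
tool_rot: [-0.0, 0.994, -0.107, 0.0]
contact_force: [0.3, -0.2, -3.2]
gripper_width: 0.401
grasp_force: 61.1
```

>>> arm_command:
  moves:
    - [-1, [0, 0, 0.005], 0]
    - [-1, [0, 0, 0.01], 0]
    - [-1, [0, 0, 0.01], 0]

```text
time: 8.15
tool_pos: [0.6277, 0.2247, 0.0373]
tool_rot: [-0.0, 0.994, -0.107, 0.0]
contact_force: [-1.8, -1.2, 1.9]
gripper_width: 0.402
grasp_force: 61.5
```

>>> arm_command:
  moves:
    - [0.2, [0, 0, 0], 0]
    - [0.2, [0, 0, 0], 0]
    - [0.4, [0, 0, 0], 0]
    - [0.6, [0, 0, 0], 0]
    - [1, [0, 0, 0], 0]
    - [1, [0, 0, 0], 0]
    - [1, [0, 0, 0], 0]
    - [1, [0, 0, 0], 0]

```text
time: 8.82
tool_pos: [0.6274, 0.2246, 0.0364]
tool_rot: [-0.0, 0.994, -0.107, -0.0]
contact_force: [0.6, -0.2, -0.4]
gripper_width: 1.003
grasp_force: 0.0
```

>>> arm_command:
  moves:
    - [1, [0, 0, -0.1], 0]
    - [1, [0, 0, -0.25], 0]
    - [1, [0, 0, -0.5], 0]
    - [1, [0, 0, -0.75], 0]
    - [1, [0, 0, -1], 0]
    - [1, [0, 0, -1], 0]
    - [1, [0, 0, -1], 0]

```text
time: 9.4
tool_pos: [0.6296, 0.2252, 0.1923]
tool_rot: [-0.001, 0.994, -0.107, 0.004]
contact_force: [0.5, -0.4, -0.2]
gripper_width: 1.002
grasp_force: 0.0
```

```bash
python3 - <<'E'
from h import *
s=manip.state();print(s["time"],s["tool_pos"],phi(s),s["gripper_width"])
w=manip.grab_frame("wrist");module(w,"red",np.array([.627,.225]))
plan(s["tool_pos"],phi(s),[.4565,.3671,.18],-.148)
E
```

```text
9.4 [0.62964039 0.22517035 0.19232902] -0.2139749648689212 1.0016908783909781
red module org [0.6118 0.2278] yaw -0.21 | board 0.0935 0.0349 plug 0.0488 0.0485 plug lateral -0.0001
row [-0.987, -0.505, 0.061] -0.0105 rows>= 5
row [-0.33, -0.197, 0.021] -0.0 rows>= 3
end [0.4565 0.3672 0.18  ] -0.148
```

>>> arm_command:
  moves:
    - [1, [-0.987, -0.505, 0.061], -0.0105]
    - [1, [-0.987, -0.505, 0.061], -0.0105]
    - [1, [-0.987, -0.505, 0.061], -0.0105]
    - [1, [-0.987, -0.505, 0.061], -0.0105]
    - [1, [-0.987, -0.505, 0.061], -0.0105]
    - [1, [-0.987, -0.505, 0.061], -0.0105]
    - [1, [-0.987, -0.505, 0.061], -0.0105]

```text
time: 10.03
tool_pos: [0.4983, 0.3297, 0.176]
tool_rot: [0.001, 0.997, -0.074, -0.001]
contact_force: [0.3, -0.7, 0.6]
gripper_width: 0.998
grasp_force: 0.0
```

>>> arm_command:
  moves:
    - [1, [-0.33, -0.197, 0.021], 0]
    - [1, [-0.33, -0.197, 0.021], 0]
    - [1, [-0.33, -0.197, 0.021], 0]
    - [1, [-0.33, -0.197, 0.021], 0]
    - [1, [-0.33, -0.197, 0.021], 0]
    - [1, [-0.33, -0.197, 0.021], 0]

```text
time: 10.53
tool_pos: [0.4555, 0.3656, 0.1741]
tool_rot: [0.0, 0.997, -0.075, 0.0]
contact_force: [-0.3, -1.1, 0.0]
gripper_width: 0.997
grasp_force: 0.0
```

```bash
python3 - <<'E'
from h import *
s=manip.state();print(s["time"],s["tool_pos"],phi(s),s["gripper_width"])
w=manip.grab_frame("wrist");module(w,"blue",np.array([.4565,.367]))
f=manip.grab_frame("top");module(f,"blue",np.array([.4565,.367]))
cv2.imwrite("pics/p6.png",cv2.resize(np.hstack([f["frame"],w["frame"]]),(800,300))[:,:,::-1])
E
```

```text
10.5333 [0.45549902 0.3656436  0.17411778] -0.14995694912380286 0.9966444555995656
blue module org [0.4602 0.3665] yaw -0.144 | board 0.0924 0.0334 plug 0.0298 0.0225 plug lateral 0.0002
blue module org [0.4559 0.367 ] yaw -0.158 | board 0.1011 0.0343 plug 0.033 0.0158 plug lateral -0.0025
```

View pics/p6.png

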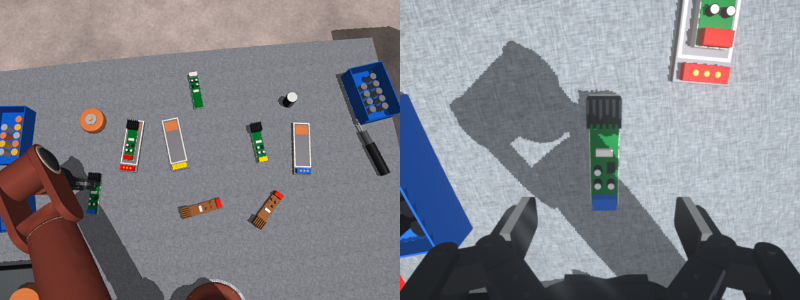

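The red module sits inside its outline (top: 131,145). The blue module is below the gripper (wrist: 605,155). Descend.

```bash
python3 - <<'E'
from h import *
s=manip.state()
plan(s["tool_pos"],phi(s),[.457,.3665,.027],-.146,.2)
f=manip.grab_frame("top")
module(f,"red",np.array([.627,.225]))
E
```

```text
row [0.011, -0.006, 0.981] -0.0006 rows>= 5
end [0.457  0.3665 0.027 ] -0.146
red module org [0.593  0.2355] yaw -0.207 | board 0.1067 0.0349 plug 0.0521 0.0191 plug lateral -0.0051
```

>>> arm_command:
  moves:
    - [1, [0.011, -0.006, 0.25], 0]
    - [1, [0.011, -0.006, 0.5], 0]
    - [1, [0.011, -0.006, 0.7], 0]
    - [1, [0.011, -0.006, 0.85], 0]
    - [1, [0.011, -0.006, 0.93], 0]
    - [1, [0.011, -0.006, 0.97], 0]
    - [1, [0.011, -0.006, 0.975], 0]
    - [1, [0.011, -0.006, 0.975], 0]
    - [1, [0.011, -0.006, 0.975], 0]

```text
time: 11.43
tool_pos: [0.4574, 0.3681, 0.03]
tool_rot: [-0.001, 0.997, -0.074, 0.001]
contact_force: [-0.3, 0.3, 0.2]
gripper_width: 0.996
grasp_force: 0.0
```

>>> arm_command:
  moves:
    - [1, [0, 0.008, 0.022], 0]
    - [1, [0, 0.008, 0.022], 0]
    - [-1, [0, 0.008, 0.022], 0]
    - [-1, [0, 0.008, 0.022], 0]
    - [-1, [0, 0.008, 0.022], 0]
    - [-1, [0, 0.008, 0.022], 0]
    - [-1, [0, 0.008, 0.022], 0]
    - [-1, [0, 0.008, 0.022], 0]
    - [-1, [0, 0.008, 0.022], 0]
    - [-1, [0, 0.008, 0.022], 0]
    - [-1, [0, 0.008, 0.022], 0]
    - [-1, [0, 0.008, 0.022], 0]
    - [-1, [0, 0.008, 0.022], 0]

```text
time: 12.52
tool_pos: [0.4562, 0.3664, 0.0252]
tool_rot: [-0.0, 0.997, -0.074, 0.0]
contact_force: [-0.1, 1.6, 5.5]
gripper_width: 0.403
grasp_force: 62.0
```

>>> arm_command:
  moves:
    - [-1, [0, 0, -0.05], 0]
    - [-1, [0, 0, -0.1], 0]
    - [-1, [0, 0, -0.15], 0]
    - [-1, [0, 0, -0.2], 0]
    - [-1, [0, 0, -0.2], 0]
    - [-1, [0, 0, -0.2], 0]

```text
time: 13.02
tool_pos: [0.4561, 0.3662, 0.0553]
tool_rot: [-0.0, 0.997, -0.074, 0.001]
contact_force: [-1.0, -0.2, -3.9]
gripper_width: 0.403
grasp_force: 61.1
```

```bash
python3 - <<'E'
from h import *
s=manip.state();print(s["time"],s["tool_pos"],phi(s),s["contact_force"],s["ft_torque"])
f=manip.grab_frame("wrist");cv2.imwrite("pics/w7.png",cv2.resize(f["frame"],(480,360))[:,:,::-1])
y=-.138;t=np.array([.5365+.02*np.cos(y),-.377+.02*np.sin(y)]);print(t)
# lift over, travel on an arc to keep clear of the base
p,a=plan(s["tool_pos"],phi(s),[.50,.22,.16],y)
p,a=plan(p,a,[.55,-.22,.16],y)
p,a=plan(p,a,[*t,.16],y)
E
```

```text
13.0167 [0.45612998 0.36621725 0.0552789 ] -0.14805270825501993 [-0.96310741 -0.17848155 -3.89358547] [ 0.01092753  0.00044476 -0.00388591]
[ 0.55630986 -0.37975125]
row [0.433, 0.921, -0.698] -0.0016 rows>= 6
end [0.5  0.22 0.16] -0.138
row [0.253, 0.987, -0.0] 0.0 rows>= 5
row [0.253, 0.987, -0.0] 0.0 rows>= 5
row [0.228, 0.886, -0.0] 0.0 rows>= 5
end [ 0.55   -0.2201  0.16  ] -0.138
row [0.177, 0.987, -0.0] 0.0 rows>= 5
row [0.011, 0.062, -0.0] 0.0 rows>= 2
end [ 0.5563 -0.3798  0.16  ] -0.138
```

View pics/w7.png

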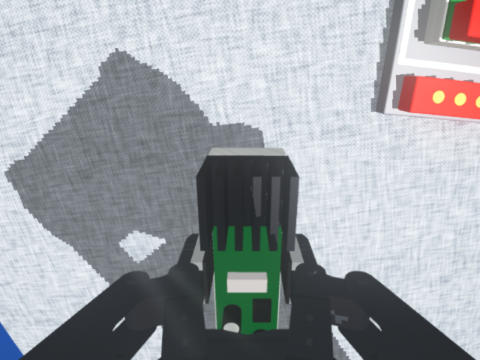

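Blue is held level, with the same grip as red: heatsink top edge at row 197 (scaled) against 199.

>>> arm_command:
  moves:
    - [-1, [0, 0, -0.15], 0]
    - [-1, [0, 0, -0.35], 0]
    - [-1, [0, 0, -0.55], 0]
    - [-1, [0.08, 0.17, -0.65], 0]
    - [-1, [0.17, 0.35, -0.7], 0]
    - [-1, [0.25, 0.53, -0.7], 0]
    - [-1, [0.34, 0.71, -0.7], 0]
    - [-1, [0.433, 0.921, -0.7], 0]
    - [-1, [0.433, 0.921, -0.7], 0]

```text
time: 13.82
tool_pos: [0.5005, 0.2151, 0.1589]
tool_rot: [0.002, 0.997, -0.076, -0.0]
contact_force: [0.2, 0.5, -3.5]
gripper_width: 0.403
grasp_force: 61.3
```

>>> arm_command:
  moves:
    - [-1, [0.05, 0.2, 0], 0]
    - [-1, [0.1, 0.4, 0], 0]
    - [-1, [0.15, 0.6, 0], 0]
    - [-1, [0.2, 0.8, 0], 0]
    - [-1, [0.253, 0.987, 0], 0]
    - [-1, [0.253, 0.987, 0], 0]

```text
time: 14.32
tool_pos: [0.5154, 0.064, 0.159]
tool_rot: [0.001, 0.997, -0.076, -0.0]
contact_force: [0.4, -0.4, -3.1]
gripper_width: 0.406
grasp_force: 61.7
```

>>> arm_command:
  moves:
    - [-1, [0.05, 0.2, 0], 0]
    - [-1, [0.1, 0.4, 0], 0]
    - [-1, [0.15, 0.6, 0], 0]
    - [-1, [0.2, 0.8, 0], 0]
    - [-1, [0.253, 0.987, 0], 0]
    - [-1, [0.253, 0.987, 0], 0]

```text
time: 14.82
tool_pos: [0.5314, -0.0878, 0.1594]
tool_rot: [0.001, 0.997, -0.076, 0.0]
contact_force: [-1.0, -0.3, -3.1]
gripper_width: 0.404
grasp_force: 62.0
```

>>> arm_command:
  moves:
    - [-1, [0.05, 0.2, 0], 0]
    - [-1, [0.1, 0.4, 0], 0]
    - [-1, [0.15, 0.6, 0], 0]
    - [-1, [0.2, 0.8, 0], 0]
    - [-1, [0.228, 0.886, 0], 0]
    - [-1, [0.228, 0.886, 0], 0]

```text
time: 15.32
tool_pos: [0.5456, -0.2226, 0.1592]
tool_rot: [0.0, 0.997, -0.075, -0.0]
contact_force: [-0.6, 0.2, -3.6]
gripper_width: 0.402
grasp_force: 62.0
```

>>> arm_command:
  moves:
    - [-1, [0.04, 0.2, 0], 0]
    - [-1, [0.08, 0.4, 0], 0]
    - [-1, [0.12, 0.6, 0], 0]
    - [-1, [0.15, 0.8, 0], 0]
    - [-1, [0.18, 0.95, 0], 0]
    - [-1, [0.188, 1.0, 0], 0]
    - [-1, [0.188, 1.0, 0], 0]
    - [-1, [0.188, 1.0, 0], 0]

```text
time: 15.98
tool_pos: [0.5512, -0.3716, 0.1589]
tool_rot: [-0.001, 0.997, -0.074, -0.0]
contact_force: [0.0, 1.2, -3.9]
gripper_width: 0.404
grasp_force: 62.0
```

```bash
python3 - <<'E'
from h import *
s=manip.state();print(s["time"],s["tool_pos"],phi(s),s["grasp_force"])
plan(s["tool_pos"],phi(s),[.5563,-.3798,.06],-.138)
f=manip.grab_frame("top");module(f,"red",np.array([.627,.225]))
nest(f,"blue",np.array([.5365,-.377]))
E
```

```text
15.9833 [ 0.55120554 -0.37157392  0.1588776 ] -0.14754330685970213 62.032105922698975
row [0.042, 0.049, 0.659] -0.0015 rows>= 4
end [ 0.5564 -0.3798  0.06  ] -0.1381
red module org [0.593  0.2354] yaw -0.209 | board 0.1068 0.035 plug 0.0521 0.0191 plug lateral -0.0052
blue nest ctr [ 0.4649 -0.3431] yaw 0.675 | outline 0.0265 0.0176 socket at -0.0123 0.0148
```

>>> arm_command:
  moves:
    - [-1, [0.042, 0.049, 0.1], -0.0015]
    - [-1, [0.042, 0.049, 0.25], -0.0015]
    - [-1, [0.042, 0.049, 0.4], -0.0015]
    - [-1, [0.042, 0.049, 0.55], -0.0015]
    - [-1, [0.042, 0.049, 0.65], -0.0015]
    - [-1, [0.042, 0.049, 0.66], -0.0015]
    - [-1, [0.042, 0.049, 0.66], -0.0015]
    - [-1, [0.042, 0.049, 0.66], -0.0015]

```text
time: 16.7
tool_pos: [0.5571, -0.3814, 0.062]
tool_rot: [0.001, 0.998, -0.069, 0.001]
contact_force: [-0.1, 0.0, -3.1]
gripper_width: 0.407
grasp_force: 62.0
```

```bash
python3 - <<'E'
from h import *
s=manip.state();print(s["time"],s["tool_pos"],phi(s),s["grasp_force"])
w=manip.grab_frame("wrist");overlay(w,np.array([.5365,-.377]),-.138,"pics/p8.png")
plan(s["tool_pos"],phi(s),[.5563,-.3798,.0372],-.138)
E
```

```text
16.7 [ 0.55706978 -0.38140302  0.06200015] -0.13798594121214464 62.00153946876526
row [-0.007, -0.01, 0.165] 0.0 rows>= 2
end [ 0.5562 -0.3798  0.0373] -0.138
```

View pics/p8.png

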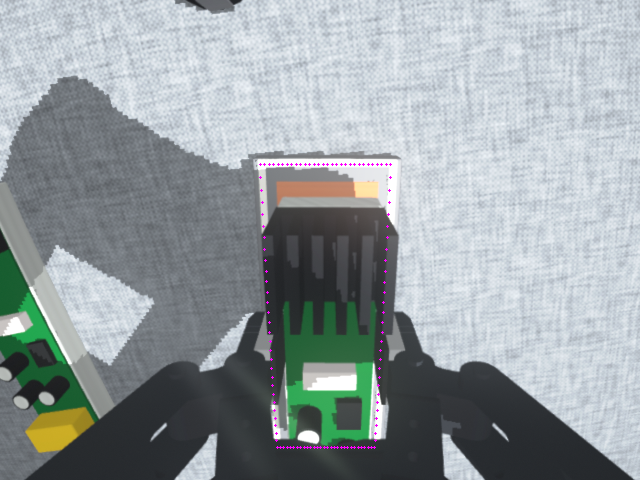

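The outline's white rim (cols 256–399) and the overlay (261–391) share a centre within 1–2 px. Lower with the small correction.

>>> arm_command:
  moves:
    - [-1, [-0.007, -0.01, 0.04], 0]
    - [-1, [-0.007, -0.01, 0.08], 0]
    - [-1, [-0.007, -0.01, 0.12], 0]
    - [-1, [-0.007, -0.01, 0.145], 0]
    - [-1, [-0.007, -0.01, 0.16], 0]
    - [-1, [-0.007, -0.01, 0.165], 0]
    - [-1, [-0.007, -0.01, 0.165], 0]

```text
time: 17.33
tool_pos: [0.5552, -0.3798, 0.0372]
tool_rot: [-0.0, 0.998, -0.069, -0.001]
contact_force: [-4.6, 3.4, 6.2]
gripper_width: 0.405
grasp_force: 63.1
```

On the deck. Release, rise.

>>> arm_command:
  moves:
    - [0.2, [0, 0, 0], 0]
    - [0.2, [0, 0, 0], 0]
    - [0.4, [0, 0, 0], 0]
    - [0.6, [0, 0, 0], 0]
    - [1, [0, 0, 0], 0]
    - [1, [0, 0, 0], 0]
    - [1, [0, 0, 0], 0]
    - [1, [0, 0, 0], 0]

```text
time: 18.0
tool_pos: [0.5553, -0.3798, 0.0357]
tool_rot: [-0.0, 0.998, -0.069, -0.0]
contact_force: [0.1, 0.4, -0.2]
gripper_width: 1.003
grasp_force: 0.0
```

>>> arm_command:
  moves:
    - [1, [0, 0, -0.1], 0]
    - [1, [0, 0, -0.25], 0]
    - [1, [0, 0, -0.5], 0]
    - [1, [0, 0, -0.75], 0]
    - [1, [0, 0, -0.95], 0]
    - [1, [0, 0, -0.95], 0]
    - [1, [0, 0, -0.95], 0]
    - [1, [0, 0, -0.95], 0]

```text
time: 18.67
tool_pos: [0.5552, -0.3797, 0.1788]
tool_rot: [0.0, 0.998, -0.069, 0.0]
contact_force: [-0.7, 0.6, -0.0]
gripper_width: 0.995
grasp_force: 0.0
```

```bash
python3 - <<'E'
from h import *
s=manip.state();print(s["time"],s["tool_pos"],phi(s),s["gripper_width"])
plan(s["tool_pos"],phi(s),[.5775,-.2182,.18],.089)
E
```

```text
18.6667 [ 0.55520758 -0.37969487  0.17884706] -0.13861837580908778 0.9950428588994299
row [-0.001, -0.987, -0.007] -0.0362 rows>= 5
row [0.022, -0.097, -0.001] -0.0 rows>= 2
end [ 0.5775 -0.2183  0.18  ] 0.0888
```

>>> arm_command:
  moves:
    - [1, [0, -0.987, 0], -0.0362]
    - [1, [0, -0.987, 0], -0.0362]
    - [1, [0, -0.987, 0], -0.0362]
    - [1, [0, -0.987, 0], -0.0362]
    - [1, [0, -0.987, 0], -0.0362]
    - [1, [0, -0.987, 0], -0.0362]
    - [1, [0, -0.987, 0], -0.0362]

```text
time: 19.25
tool_pos: [0.5751, -0.2333, 0.1769]
tool_rot: [-0.0, 0.999, 0.044, -0.001]
contact_force: [0.2, 0.3, 0.3]
gripper_width: 1.003
grasp_force: 0.0
```

>>> arm_command:
  moves:
    - [1, [0.022, -0.097, 0], 0]
    - [1, [0.022, -0.097, 0], 0]
    - [1, [0.022, -0.097, 0], 0]
    - [1, [0.022, -0.097, 0], 0]
    - [1, [0.022, -0.097, 0], 0]

```text
time: 19.67
tool_pos: [0.5777, -0.219, 0.1783]
tool_rot: [0.0, 0.999, 0.044, -0.0]
contact_force: [0.1, -0.2, -0.2]
gripper_width: 1.004
grasp_force: 0.0
```

```bash
python3 - <<'E'
from h import *
s=manip.state();print(s["time"],s["tool_pos"],phi(s),s["gripper_width"])
w=manip.grab_frame("wrist");o,y=module(w,"yellow",np.array([.5775,-.2182]))
cv2.imwrite("pics/w9.png",cv2.resize(w["frame"],(480,360))[:,:,::-1])
plan(s["tool_pos"],phi(s),[.5780,(o[1]-.2182)/2,.026],y,.2)
E
```

```text
19.6667 [ 0.57770458 -0.21898164  0.17831521] 0.08816096229358426 1.003666997995955
yellow module org [ 0.5813 -0.2193] yaw 0.084 | board 0.0916 0.0337 plug 0.0304 0.0224 plug lateral -0.0003
row [0.002, -0.001, 1.015] 0.0007 rows>= 5
end [ 0.578  -0.2188  0.0261] 0.0838
```

View pics/w9.png

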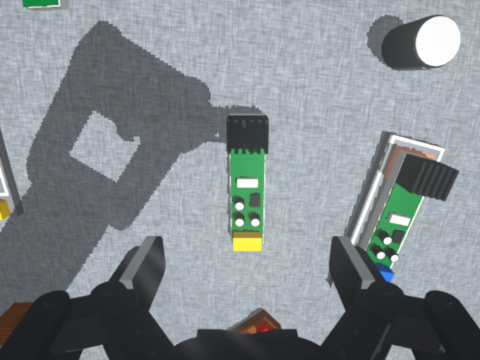

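The yellow module is centred (248,180). Blue sits inside its outline at right (405,215).

>>> arm_command:
  moves:
    - [1, [0.002, 0, 0.25], 0]
    - [1, [0.002, 0, 0.5], 0]
    - [1, [0.002, 0, 0.7], 0]
    - [1, [0.002, 0, 0.85], 0]
    - [1, [0.002, 0, 0.95], 0]
    - [1, [0.002, 0, 0.99], 0]
    - [1, [0.002, 0, 1.0], 0]
    - [1, [0.002, 0, 1.0], 0]
    - [1, [0.002, 0, 1.0], 0]

```text
time: 20.47
tool_pos: [0.5792, -0.219, 0.03]
tool_rot: [0.001, 0.999, 0.044, 0.001]
contact_force: [0.7, 0.4, 0.4]
gripper_width: 1.002
grasp_force: 0.0
```

>>> arm_command:
  moves:
    - [1, [-0.005, 0, 0.024], 0]
    - [1, [-0.005, 0, 0.024], 0]
    - [-1, [-0.005, 0, 0.024], 0]
    - [-1, [-0.005, 0, 0.024], 0]
    - [-1, [-0.005, 0, 0.024], 0]
    - [-1, [-0.005, 0, 0.024], 0]
    - [-1, [-0.005, 0, 0.024], 0]
    - [-1, [-0.005, 0, 0.024], 0]
    - [-1, [-0.005, 0, 0.024], 0]
    - [-1, [-0.005, 0, 0.024], 0]
    - [-1, [-0.005, 0, 0.024], 0]
    - [-1, [-0.005, 0, 0.024], 0]
    - [-1, [-0.005, 0, 0.024], 0]

```text
time: 21.55
tool_pos: [0.5777, -0.2186, 0.0252]
tool_rot: [0.0, 0.999, 0.044, 0.0]
contact_force: [-0.6, -0.8, 5.5]
gripper_width: 0.405
grasp_force: 61.6
```

>>> arm_command:
  moves:
    - [-1, [0, 0, -0.05], 0]
    - [-1, [0, 0, -0.1], 0]
    - [-1, [0, 0, -0.15], 0]
    - [-1, [0, 0, -0.2], 0]
    - [-1, [0, 0, -0.2], 0]
    - [-1, [0, 0, -0.2], 0]

```text
time: 22.05
tool_pos: [0.5777, -0.2186, 0.0555]
tool_rot: [0.0, 0.999, 0.044, 0.001]
contact_force: [0.0, -0.1, -2.8]
gripper_width: 0.402
grasp_force: 60.7
```

```bash
python3 - <<'E'
from h import *
s=manip.state();print(s["time"],s["tool_pos"],phi(s),s["contact_force"],s["ft_torque"])
y=.123;t=np.array([.5978+.02*np.cos(y),.0788+.02*np.sin(y)]);print(t)
p,a=plan(s["tool_pos"],phi(s),[*t,.15],y)
E
```

```text
22.05 [ 0.57770849 -0.21862157  0.05550953] 0.0888194906484462 [ 0.0272069  -0.06430016 -2.83024562] [-0.05472511 -0.0396477   0.00857643]
[0.6176489 0.0812538]
row [0.222, -0.987, -0.316] -0.0054 rows>= 5
row [0.254, -0.973, -0.314] -0.0 rows>= 5
end [0.6177 0.0813 0.15  ] 0.1227
```

>>> arm_command:
  moves:
    - [-1, [0, 0, -0.15], 0]
    - [-1, [0, 0, -0.35], 0]
    - [-1, [0, 0, -0.55], 0]
    - [-1, [0.04, -0.17, -0.63], -0.0054]
    - [-1, [0.08, -0.36, -0.63], -0.0054]
    - [-1, [0.12, -0.55, -0.63], -0.0054]
    - [-1, [0.17, -0.75, -0.63], -0.0054]
    - [-1, [0.222, -0.987, -0.63], -0.0054]
    - [-1, [0.222, -0.987, -0.63], -0.0054]

```text
time: 22.8
tool_pos: [0.5971, -0.0624, 0.1485]
tool_rot: [-0.002, 0.998, 0.064, -0.0]
contact_force: [0.0, -0.1, -2.7]
gripper_width: 0.402
grasp_force: 61.0
```

>>> arm_command:
  moves:
    - [-1, [0.05, -0.2, 0], 0]
    - [-1, [0.1, -0.4, 0], 0]
    - [-1, [0.15, -0.6, 0], 0]
    - [-1, [0.2, -0.8, 0], 0]
    - [-1, [0.25, -0.95, 0], 0]
    - [-1, [0.254, -0.973, 0], 0]
    - [-1, [0.254, -0.973, 0], 0]
    - [-1, [0.254, -0.973, 0], 0]

```text
time: 23.47
tool_pos: [0.6169, 0.0811, 0.1486]
tool_rot: [0.0, 0.998, 0.062, -0.001]
contact_force: [-0.9, 0.7, -3.5]
gripper_width: 0.405
grasp_force: 61.3
```

>>> arm_command:
  moves:
    - [-1, [0, 0, 0.1], 0]
    - [-1, [0, 0, 0.22], 0]
    - [-1, [0, 0, 0.35], 0]
    - [-1, [0, 0, 0.48], 0]
    - [-1, [0, 0, 0.58], 0]
    - [-1, [0, 0, 0.6], 0]
    - [-1, [0, 0, 0.6], 0]
    - [-1, [0, 0, 0.6], 0]

```text
time: 24.13
tool_pos: [0.6178, 0.0806, 0.0599]
tool_rot: [0.0, 0.998, 0.061, 0.0]
contact_force: [-0.5, -1.0, -2.3]
gripper_width: 0.403
grasp_force: 61.2
```

```bash
python3 - <<'E'
from h import *
s=manip.state();print(s["time"],s["tool_pos"],phi(s),s["grasp_force"])
w=manip.grab_frame("wrist");overlay(w,np.array([.5978,.0788]),.123,"pics/p10.png")
plan(s["tool_pos"],phi(s),[.6175,.0813,.0375],.123)
E
```

```text
24.1333 [0.61775142 0.08063532 0.0598551 ] 0.12164817546729552 61.21291637420654
row [-0.001, -0.005, 0.149] -0.0002 rows>= 2
end [0.6175 0.0814 0.0375] 0.1229
```

View pics/p10.png

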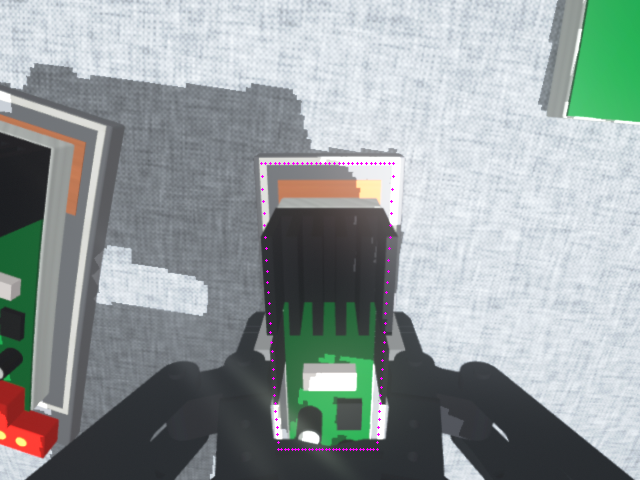

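The overlay sits on the white rim (cols 260–402, far row 158). Lower and release.

>>> arm_command:
  moves:
    - [-1, [0, -0.003, 0.04], 0]
    - [-1, [0, -0.003, 0.08], 0]
    - [-1, [0, -0.003, 0.11], 0]
    - [-1, [0, -0.003, 0.135], 0]
    - [-1, [0, -0.003, 0.148], 0]
    - [-1, [0, -0.003, 0.152], 0]
    - [-1, [0, -0.003, 0.152], 0]

```text
time: 24.77
tool_pos: [0.6172, 0.082, 0.0373]
tool_rot: [0.0, 0.998, 0.061, -0.001]
contact_force: [-5.8, 0.4, 4.1]
gripper_width: 0.404
grasp_force: 62.0
```

>>> arm_command:
  moves:
    - [0.2, [0, 0, 0], 0]
    - [0.2, [0, 0, 0], 0]
    - [0.4, [0, 0, 0], 0]
    - [0.6, [0, 0, 0], 0]
    - [1, [0, 0, 0], 0]
    - [1, [0, 0, 0], 0]
    - [1, [0, 0, 0], 0]
    - [1, [0, 0, 0], 0]

```text
time: 25.43
tool_pos: [0.6173, 0.0819, 0.0364]
tool_rot: [-0.0, 0.998, 0.061, 0.0]
contact_force: [-0.1, -0.2, -0.3]
gripper_width: 1.0
grasp_force: 0.0
```

>>> arm_command:
  moves:
    - [1, [0, 0, -0.1], 0]
    - [1, [0, 0, -0.25], 0]
    - [1, [0, 0, -0.5], 0]
    - [1, [0, 0, -0.75], 0]
    - [1, [0, 0, -1], 0]
    - [1, [0, 0, -1], 0]
    - [1, [0, 0, -1], 0]
    - [1, [0, 0, -1], 0]

```text
time: 26.1
tool_pos: [0.6173, 0.082, 0.1873]
tool_rot: [0.0, 0.998, 0.061, 0.001]
contact_force: [-0.2, 0.7, -0.4]
gripper_width: 0.997
grasp_force: 0.0
```

>>> arm_command:
  moves:
    - [1, [-0.6, 1, 0], 0]
    - [1, [-0.6, 1, 0], 0]
    - [1, [-0.6, 1, 0], 0]
    - [1, [-0.6, 1, 0], 0]
    - [1, [-0.6, 1, 0], 0]
    - [1, [-0.6, 1, 0], 0]
    - [1, [-0.6, 1, 0], 0]

```text
time: 26.68
tool_pos: [0.5456, -0.0778, 0.185]
tool_rot: [-0.001, 0.998, 0.061, -0.001]
contact_force: [0.2, -0.1, 0.0]
gripper_width: 0.998
grasp_force: 0.0
```

>>> arm_command:
  moves:
    - [1, [-0.5, 0.6, -0.2], 0]
    - [1, [-0.5, 0.6, -0.2], 0]
    - [1, [-0.5, 0.6, -0.2], 0]
    - [1, [-0.5, 0.6, -0.2], 0]
    - [1, [-0.5, 0.6, -0.2], 0]
    - [1, [-0.5, 0.6, -0.2], 0]
    - [1, [-0.5, 0.6, -0.2], 0]

```text
time: 27.27
tool_pos: [0.4834, -0.1748, 0.2155]
tool_rot: [-0.001, 0.998, 0.063, -0.001]
contact_force: [0.8, 0.5, -0.0]
gripper_width: 0.998
grasp_force: 0.0
```

```bash
python3 - <<'E'
from h import *
s=manip.state();print(s["time"],s["tool_pos"],s["gripper_width"])
f=manip.grab_frame("top")
N={"red":([.6079,.229],-.214),"yellow":([.5978,.0788],.123),"blue":([.5365,-.377],-.138)}
tiles=[]
for k,(c,y) in N.items():
    c=np.array(c);d=np.array([np.cos(y),np.sin(y)]);n=np.array([-d[1],d[0]])
    im=rect(f,c,.028);g=big(cv2.morphologyEx(mask(im,"green",100,30),cv2.MORPH_CLOSE,np.ones((25,25))))
    gc,L,W,a=mrect(g,c)
    m=mask(rect(f,c,.042),k)   # plug top plane: keep pixels between plug and socket by length
    q=cv2.findNonZero(m)[:,0]*RES-.16;al,la=q@d,q@n
    h=np.histogram(al,np.arange(-.13,.0,.004))
    print(k,"green lateral",((gc-c)@n).round(4),"dyaw",((a-y+np.pi/2)%np.pi-np.pi/2).round(3),"L,W",round(L,3),round(W,3))
    print("  hist along (want plug -69..-53):",[(int(b*1000),int(v)) for v,b in zip(*h) if v>60])
    M=cv2.getRotationMatrix2D((320,320),np.degrees(y),1);t=cv2.warpAffine(rect(f,c,.012),M,(640,640))[220:420]
    tiles.append(t[:,:,::-1])
cv2.imwrite("pics/fin.png",np.vstack(tiles))
E
```

```text
27.2667 [ 0.48338379 -0.17478576  0.21547847] 0.9984052356237931
red green lateral 0.0 dyaw 0.009 L,W 0.106 0.034
  hist along (want plug -69..-53): [(-109, 260), (-105, 807), (-101, 502), (-97, 469), (-93, 769), (-89, 228), (-69, 505), (-65, 507), (-61, 507), (-57, 429)]
yellow green lateral 0.0018 dyaw -0.004 L,W 0.092 0.034
  hist along (want plug -69..-53): [(-109, 486), (-105, 811), (-101, 807), (-97, 808), (-93, 813), (-89, 140), (-73, 138), (-69, 513), (-65, 510), (-61, 518), (-57, 510), (-53, 158)]Traceback (most recent call last):
  File "<stdin>", line 9, in <module>
  File "h.py", line 28, in mrect
    p=cv2.findNonZero(m);(x,y),(w,h),a=cv2.minAreaRect(p)
cv2.error: OpenCV(4.12.0) /io/opencv/modules/core/src/count_non_zero.dispatch.cpp:156: error: (-215:Assertion failed) src.channels() == 1 && src.dims == 2 in function 'findNonZero'
```

Red and yellow are within 2 mm. Blue is still hidden by the arm, so I'll move aside.

>>> arm_command:
  moves:
    - [1, [-0.3, -1, -0.2], 0]
    - [1, [-0.3, -1, -0.2], 0]
    - [1, [-0.3, -1, -0.2], 0]
    - [1, [-0.3, -1, -0.2], 0]
    - [1, [-0.3, -1, -0.2], 0]
    - [1, [-0.3, -1, -0.2], 0]

```text
time: 27.82
tool_pos: [0.4198, -0.031, 0.2467]
tool_rot: [0.0, 0.998, 0.064, 0.001]
contact_force: [0.2, -0.4, -0.6]
gripper_width: 0.999
grasp_force: 0.0
```

>>> arm_command:
  moves:
    - [1, [0, -1, 0], 0]
    - [1, [0, -1, 0], 0]
    - [1, [0, -1, 0], 0]
    - [1, [0, -1, 0], 0]
    - [1, [0, -1, 0], 0]
    - [1, [0, -1, 0], 0]
    - [1, [0, -1, 0], 0]

```text
time: 28.4
tool_pos: [0.4018, 0.1154, 0.2459]
tool_rot: [0.0, 0.998, 0.061, -0.001]
contact_force: [-0.2, 0.1, 0.3]
gripper_width: 1.005
grasp_force: 0.0
```

```bash
python3 - <<'E'
from h import *
f=manip.grab_frame("top");cv2.imwrite("pics/fin.png",f["frame"][:,:,::-1])
k,c,y="blue",np.array([.5365,-.377]),-.138
d=np.array([np.cos(y),np.sin(y)]);n=np.array([-d[1],d[0]])
g=big(cv2.morphologyEx(mask(rect(f,c,.028),"green",100,30),cv2.MORPH_CLOSE,np.ones((25,25))))
gc,L,W,a=mrect(g,c)
q=cv2.findNonZero(mask(rect(f,c,.042),k))[:,0]*RES-.16;h=np.histogram(q@d,np.arange(-.13,.0,.004))
print("lateral",((gc-c)@n).round(4),"dyaw",((a-y+np.pi/2)%np.pi-np.pi/2).round(3),L,W,[(int(b*1000),int(v)) for v,b in zip(*h) if v>60])
E
```

```text
lateral 0.0009 dyaw -0.006 0.09606740570068359 0.03429999542236328 [(-109, 306), (-105, 824), (-101, 496), (-97, 479), (-93, 797), (-89, 118), (-73, 130), (-69, 493), (-65, 507), (-61, 509), (-57, 390)]
```

View pics/fin.png

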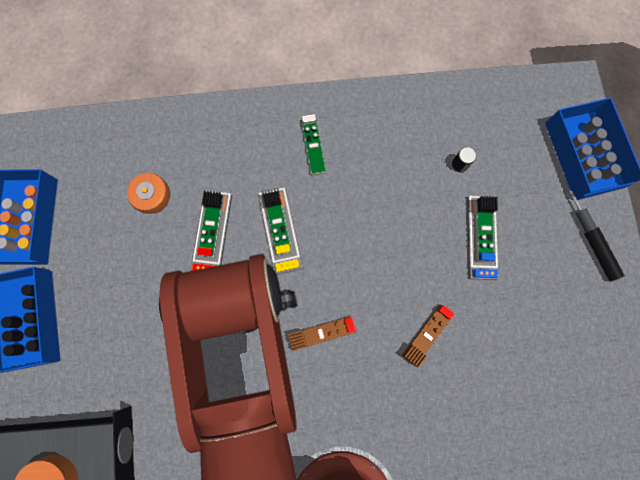

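All three modules lie in their nests (210,230), (279,228) and (484,235), each within about 2 mm and well under 1° of square. The plain board, transformer and capacitor have not moved.

```bash
python3 -c "
from plant import manip
print(manip.job_done())"
```

```text
the job is handed in; nothing more can be done
None
```

I laid all three modules in the nests of their own colour, each measured within about 2 mm and 1° of square, and handed the job in at about 28 s on the robot clock; no verdict was returned.

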